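# Tare the balance under a closed draught shield

### The arm

A 7-joint arm with a two-finger parallel gripper is mounted at the origin on a cart in front of the work surface, level with it; the furniture and walls round the work are solid. World frame = base frame: x ahead of the robot, y to its left, z up, the work surface at z = 0. Lengths are in m, angles in rad, forces in N, time in s.
With the tool pointing down it reaches from about 0.425 to 0.925 m from the base axis. Payload 6.8 kg.
Tool frame: the origin (TCP) lies midway between the tips of the shut fingers; the grasp point (between the pads) lies 19 mm behind it; y points along the fingers, z is the direction in which the jaws open and shut, and the axes are right-handed (so a half turn about y gives the same grasp; the last joint's range is limited). The gripper opens to 85 mm and grips with 20 to 120 N. Pads are 22 mm wide; open, the fingers measure 114 mm over their backs; the gripper's body (76 mm by 85 mm) begins 54 mm behind the grasp point. The pads swing forward as they close: fully open they stand 13 mm farther back than shut.
Start: joints at [-1.445, 0.477, 0.022, 1.555, -0.011, 1.109, -0.083], TCP at [0.156, 0.657, 0.231] pointing down, gripper open.
Joint ranges: [-2.96, 2.96], [-0.34, 2.1], [-1.41, 1.46], [0.24, 2.44], [-1.37, 4.51], [0.17, 1.92], [-2.96, 2.96]. Speed limits (rad/s): [2.39, 2.39, 3.14, 3.14, 3.14, 3.14, 3.14].

### API

Orientations are given as a unit quaternion [w, x, y, z].
In Python, from station import bot gives the robot as it stands. The module is installed in compiled form; this text tells all that it offers.
- The arm moves only by the shell command python3 -m crank 'ROWS' [FORCE]. ROWS is JSON, a list of rows, each an object with "linear": the shift along the tool's x, y, z in m, a list of three; "dr": the turn, a rotation vector about the tool's x, y, z in degrees, a list of three; "hand": the gripper command: -1 is shut, 1 is fully open, values between are in proportion. A call has 1 to 10 rows; each row is the pose to reach, as a shift and turn from the pose commanded when the call began, along the tool's axes at that moment; what a row does not reach only later rows make up. A row lasts 1/12 s, in which the tool goes at most 41.7 mm and 7.16 degrees, less where a joint would pass 70% of its speed; a pose out of reach is approached as far as the arm can. A call with a gripper value outside its range is refused whole. The fingers move at their own pace and stop on an object; FORCE is the grip in N (left out, the last holds). Time passes only in rows, so rows that repeat a pose let the fingers close. It gives the time, the measured TCP pose, the force and the opening at its end, in the units of the state.
- bot.get_obs(): the state, without advancing time (a new reading comes with each control period).
- bot.read_camera(name): name is "scene" or "top" or "wrist"; returns the picture (384x512x3 uint8, blue, green, red); there is no depth.
- bot.camera_params(name): a dict with "K" (3x3 intrinsics, pixels), "R" (3x3) and "t" (3): a world point X has camera coordinates R X + t; the wrist camera has in their place "hand_eye" (4x4, takes a point from camera to tool coordinates, whose origin is the TCP and whose axes are the tool frame's). Camera axes: x right, y down, z forward; pixel columns grow to the right and rows downward; lengths in m; the calibration is good to about 2 mm. The wrist camera is an equidistant fisheye: a pixel r from the principal point sees the ray r / f radians off the axis. A picture is of the moment at which its call begins: read the wrist's pose just before it. camera_params takes no time and is no camera call.
- bot.hand_in(): hands the job in, once; it reports no verdict.
Trained networks look in the newest picture that a camera, given by its name, has taken for a name from the list of things; names that differ only in an ending like _2 or _b are one class to them, and where a whole thing is asked for, a point or a joint stands for the part that bears it (a point fixed in the world has none). Each returns a list of dicts, best first, with "score" (0 to 1); they miss things now and then, are a little off and sometimes report something else, mostly with a low value. They report only what shows in the picture. A call takes as long as a camera call. They do not tell look-alikes from the thing itself.
- bot.search_frame(camera, target): "extent" ([left, top, right, bottom] in pixels, round what is visible of it).
- bot.cut_out(camera, target): "pixels" (384x512 bool, what is visible of it) and "extent" ([left, top, right, bottom] in pixels, round what is visible of it).
- bot.place_of(camera, target): "xy" ([column, row] in pixels: a listed point, or the origin of a listed thing).
The state is a dict: "t": time; "q": joint angles; "joint_vel": joint speeds; "joint_torque": joint torques, N m; "eef_pos": TCP position; "tool_rot": TCP orientation; "contact_force": force on the tool from outside, world axes, zero at the start; "torque": the same for the moment, N m; "gripper_width": opening from 0.0 (shut) to 1.0 (fully open).
Only numpy, scipy, OpenCV 4.12 (cv2) and the standard library are available. Lean on these libraries where they do the work, as an engineer would, in place of code of your own. Each camera call takes 0.05 s, during which the arm holds its last target. There are 200 camera calls.

### The job

Tare the laboratory balance with the crucible that stands on its pan: with the fingertips, push the sliding clear roof of the draught shield fully shut by its black grip bar, then lightly press the wide bar-shaped tare key on the front panel, let it spring back and withdraw. Push gently throughout, since a hard shove would upset the balance. Leave the three small round keys unpressed, and the crucible and the things standing round the balance undisturbed.

Things in the scene. Friction and masses are not known exactly. Their poses are not given: they have to be found in the camera images.
- balance: White precision balance, 190 mm wide (y), 270 mm deep (x), fixed. Origin: centre of its underside; x points from front to rear, y to its left seen from the front, z up. The front panel (x -135 to -40 mm) rises from 42 to 60 mm height (slope 0.187 rad). Behind it stands the clear draught shield (x -36 to 105 mm, y -86 to 86 mm), rails and front stop 145 mm high.
- roof (a joint): Sliding clear roof of the draught shield, in m: 0 is fully shut (against the front stop, towards the keys), growing to 0.085 as it slides back along the balance's +x. It starts 0.045 to 0.070 open, slides with about 1 to 2 N and stays where it is left.
- roof_grip (a point): Centre of the black grip bar on the roof near its front edge: 10 mm along x, 60 mm along y, 16 mm high; moves with the roof. Shut, it lies at (-16, 0, 150) mm in the balance's frame. The bar's top is 8 mm above this point; the roof pane, 8 mm below it, goes on level for 110 mm behind the bar. An open roof juts out behind the balance.
- tare_key (a joint): Travel of the tare key in m: 0 up, 0.005 fully down; it registers from 0.003. Spring: it starts to move at about 1.6 N, is at its stop at 3.6 N and springs back up.
- tare_top (a point): Centre of the top of the tare key, the only wide bar-shaped key: 18 mm deep (x), 56 mm wide (y), 8 mm proud of the panel, at the right of the key row. At rest it lies at (-108, -46, 55) mm in the balance's frame. It moves down square to the sloping panel (a straight downward press works). The shield begins 72 mm behind it.
- round_key_1 (a joint): Travel in m of the round key nearest the tare key (0 up, 0.005 down); must not be pressed.
- round_key_2 (a joint): Travel of the middle round key, same meaning.
- round_key_3 (a joint): Travel of the leftmost round key, same meaning.
- round_top_1 (a point): Centre of the top of the round key nearest the tare key, 14 mm across, standing 8 mm proud, 66 mm to the left of the tare key's centre. The middle and leftmost round keys are equal and lie 24 and 48 mm further to the left.
- crucible_on_pan: White crucible, 44 mm across and 36 mm high, standing loose on the balance's pan inside the shield, under the roof opening. Origin: centre of its underside. To be left as it stands.
- jar: Bystander: loose capped sample jar, 45 mm across and 63 mm high, left of the balance. Origin: centre of its underside.
- weight: Bystander: loose brass weight, 21 mm across and 24 mm high, right of the balance. Origin: centre of its underside.
- spare_crucible: Bystander: loose white crucible, 44 mm across and 36 mm high, right of the balance. Origin: centre of its underside.
- tweezers: Bystander: loose tweezers lying right of the balance, 128 mm long, 20 mm wide, 7 mm high. Origin: centre of the underside; long along its y.
There are look-alikes about, which are no part of the job. Leave any pink look-alike of the crucible_on_pan alone.

How it is judged:
By the outcome, as a careful person would: the job done as asked, in the order asked, and still so for the second after the job is handed in, with the robot touching nothing.
It also fails if it takes over 43 s, if anything falls off the work surface, if the arm or the gripper's body presses on something with over 40 N, if the wrist force passes 120 N, or if a joint passes its speed limit or range.

## Working session

There is one attempt and no reset: what is moved stays moved. The work goes in short steps, Python scripts to look and compute and a shell command to move; the robot and the scene stay as the last step left them, time stands still between calls to the robot, and variables do not carry over. Pictures are saved under pics/ and viewed, about 8 in all and at most 12, crops included, and the job is handed in when it is done.

```bash
mkdir -p pics; cat > h.py <<'E'
import numpy as np,cv2
from station import bot
E
python3 - <<'E'
from h import *
o=bot.get_obs();print({k:np.round(o[k],3) for k in ('t','eef_pos','tool_rot','contact_force','gripper_width')})
for c in('scene','top'):
    im=bot.read_camera(c);cv2.imwrite(f'pics/{c}0.png',im)
    p=bot.camera_params(c);print(c,np.round(p['K'],1).tolist(),np.round(p['R'],3).tolist(),np.round(p['t'],3).tolist())
    for n in('roof_grip','tare_top','round_top_1','crucible_on_pan','balance','jar','weight','spare_crucible','tweezers'):
        print(n,[(np.round(d['xy']).tolist(),round(d['score'],2)) for d in bot.place_of(c,n)][:4])
E
```

```text
{'t': np.float64(0.0), 'eef_pos': array([0.156, 0.656, 0.23 ]), 'tool_rot': array([-0.702,  0.703, -0.082,  0.082]), 'contact_force': array([-0.667,  0.646,  0.286]), 'gripper_width': np.float64(0.995)}
scene [[410.9, 0.0, 256.2], [0.0, 410.9, 189.0], [0.0, 0.0, 1.0]] [[0.543, -0.84, -0.01], [-0.509, -0.32, -0.799], [0.668, 0.439, -0.602]] [-0.268, 0.391, 0.563]
roof_grip [([259.0, 164.0], 0.75)]
tare_top [([237.0, 241.0], 0.62)]
round_top_1 [([210.0, 238.0], 0.39)]
crucible_on_pan [([180.0, 180.0], 0.8), ([254.0, 195.0], 0.44)]
balance [([248.0, 225.0], 0.73)]
jar [([187.0, 215.0], 0.79)]
weight [([318.0, 236.0], 0.59)]
spare_crucible [([296.0, 256.0], 0.73), ([248.0, 226.0], 0.52), ([208.0, 235.0], 0.38)]
tweezers []
top [[385.1, 0.0, 256.3], [0.0, 385.1, 194.9], [0.0, 0.0, 1.0]] [[0.006, -1.0, 0.009], [-0.986, -0.008, -0.168], [0.169, -0.008, -0.986]] [0.025, 0.561, 1.009]
roof_grip [([243.0, 169.0], 0.6)]
tare_top [([261.0, 238.0], 0.62)]
round_top_1 [([241.0, 239.0], 0.44)]
crucible_on_pan [([180.0, 162.0], 0.72), ([152.0, 180.0], 0.58), ([240.0, 185.0], 0.5)]
balance [([248.0, 200.0], 0.65)]
jar [([196.0, 218.0], 0.64)]
weight [([298.0, 181.0], 0.42)]
spare_crucible [([293.0, 210.0], 0.48)]
tweezers [([328.0, 204.0], 0.53), ([263.0, 239.0], 0.41)]
```

```bash
python3 -c "
import cv2,numpy as np
cv2.imwrite('pics/both.png',np.vstack([cv2.imread('pics/scene0.png'),cv2.imread('pics/top0.png')])[:, :])
a=np.hstack([cv2.imread('pics/scene0.png'),cv2.imread('pics/top0.png')]);cv2.imwrite('pics/both.png',cv2.resize(a,(800,300)))"
```

```text
(no output)
```

View pics/scene0.png

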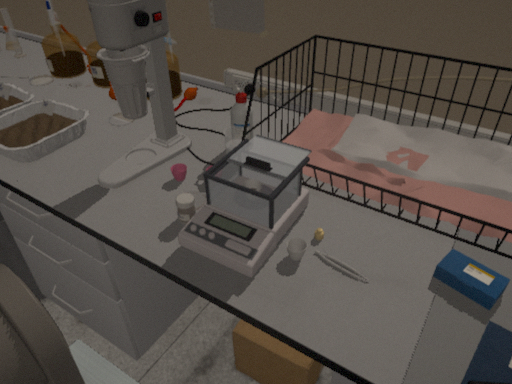

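View pics/top0.png

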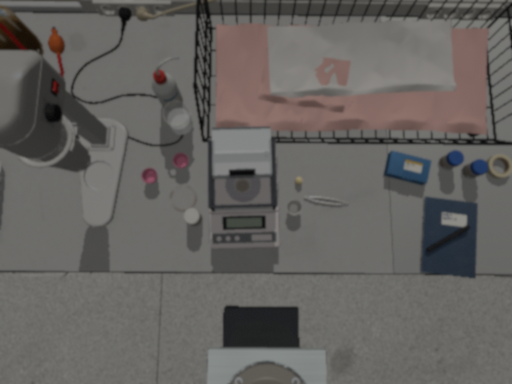

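The scene view shows the balance with its black grip bar at about (258,163), tare key at (240,245) and round keys at (193–212,230–237). The top view shows the bar at (242,172), tare key at (262,238), round keys at (219–242,238), pink look-alike crucibles at (150,176) and (181,160) outside the balance, the jar at (192,216), spare crucible (293,208), weight (298,180) and tweezers (326,201). The true crucible is under the roof at (243,186).

Next I triangulate and take a close crop to confirm.

```bash
cat >> h.py <<'E'
from scipy.spatial.transform import Rotation as Ro
from scipy.optimize import least_squares
def cam(c):
    p=bot.camera_params(c);return p['K'],p['R'],p['t']
def proj(c,X):
    K,R,t=cam(c);v=(R@np.atleast_2d(X).T).T+t;v=v@K.T;return v[:,:2]/v[:,2:]
def ray_z(c,uv,z):
    K,R,t=cam(c);C=-R.T@t;d=R.T@np.linalg.solve(K,[*uv,1]);return C+d*(z-C[2])/d[2]
def bal(p,q):  # p: x,y,yaw ; q in balance mm
    q=np.atleast_2d(q)/1000;c,s=np.cos(p[2]),np.sin(p[2]);return np.c_[p[0]+c*q[:,0]-s*q[:,1],p[1]+s*q[:,0]+c*q[:,1],q[:,2]]
E
python3 - <<'E'
from h import *
O={}
for c in('scene','top'):
    im=bot.read_camera(c)
    O[c]={n:bot.place_of(c,n)[0]['xy'] for n in('roof_grip','tare_top','round_top_1','balance')}
    print(c,{n:np.round(ray_z(c,O[c][n],z),3).tolist() for n,z in(('roof_grip',.15),('tare_top',.055),('round_top_1',.055),('balance',0))})
def f(p):
    P=bal(p,[[-16+p[3]*1000,0,150],[-108,-46,55],[-108,20,55],[0,0,0]])
    return np.concatenate([(proj(c,P)-np.array(list(O[c].values()))).ravel() for c in O])
r=least_squares(f,[.6,0,0,.05],loss='soft_l1');print(np.round(r.x,4),np.round(r.fun,1))
np.save('p.npy',r.x)
ims=[]
for c in O:
    im=cv2.imread(f'pics/{c}0.png');k=4 if c=='top' else 3
    u,v=proj(c,bal(r.x,[0,0,60]))[0].astype(int)
    x0,y0=u-65,v-80;cr=cv2.resize(im[y0:y0+150,x0:x0+130],None,fx=3,fy=3,interpolation=cv2.INTER_CUBIC)
    o=r.x[3]*1000
    for q in([-16+o,0,150],[-16+o,30,158],[-16+o,-30,158],[-108,-46,55],[-108,-18,55],[-108,-74,55],[-108,20,55],[-108,44,55],[-108,68,55],[-135,95,42],[-135,-95,42],[-36,86,145],[-36,-86,145],[105,86,145],[105,-86,145]):
        w=(proj(c,bal(r.x,q))[0]-[x0,y0]+.5)*3;cv2.circle(cr,tuple(int(a) for a in w),2,(0,255,0),-1)
    ims.append(cr)
cv2.imwrite('pics/crop1.png',np.hstack(ims))
E
```

```text
Traceback (most recent call last):
IndexError: list index out of range
```

```bash
python3 - <<'E'
from h import *
O={'scene':[[259,164],[237,241],[210,238],[248,225]],'top':[[243,169],[261,238],[241,239],[248,200]]}
for c in O: print(c,[np.round(ray_z(c,uv,z),3).tolist() for uv,z in zip(O[c],(.15,.055,.055,0))])
def f(p):
    P=bal(p,[[-16+p[3]*1000,0,150],[-108,-46,55],[-108,20,55],[0,0,0]])
    return np.concatenate([(proj(c,P)-np.array(O[c])).ravel() for c in O])
r=least_squares(f,[.6,0,0,.05],loss='soft_l1');print(np.round(r.x,4),np.round(r.fun,1))
np.save('p.npy',r.x)
ims=[]
for c in O:
    im=cv2.imread(f'pics/{c}0.png')
    u,v=proj(c,bal(r.x,[0,0,60]))[0].astype(int)
    x0,y0=u-65,v-80;cr=cv2.resize(im[y0:y0+150,x0:x0+130],None,fx=3,fy=3,interpolation=cv2.INTER_CUBIC)
    o=r.x[3]*1000
    for q in([-16+o,0,150],[-16+o,30,158],[-16+o,-30,158],[-108,-46,55],[-108,-18,55],[-108,-74,55],[-108,20,55],[-108,44,55],[-108,68,55],[-135,95,42],[-135,-95,42],[-36,86,145],[-36,-86,145],[105,86,145],[105,-86,145]):
        w=(proj(c,bal(r.x,q))[0]-[x0,y0]+.5)*3;cv2.circle(cr,tuple(int(a) for a in w),2,(0,255,0),-1)
    ims.append(cr)
cv2.imwrite('pics/crop1.png',np.hstack(ims))
E
```

```text
scene [[0.603, 0.061, 0.15], [0.458, 0.023, 0.055], [0.435, 0.076, 0.055], [0.561, 0.066, 0.0]]
top [[0.609, 0.063, 0.15], [0.443, 0.015, 0.055], [0.44, 0.069, 0.055], [0.554, 0.052, 0.0]]
[0.5507 0.0613 0.0229 0.0718] [ 0.4 -1.   0.2  5.9  0.9 -2.7 -0.7  3.2  0.2  0.8  1.  -0.4 -3.8 -1.
 -3.3  1.1]
```

View pics/crop1.png

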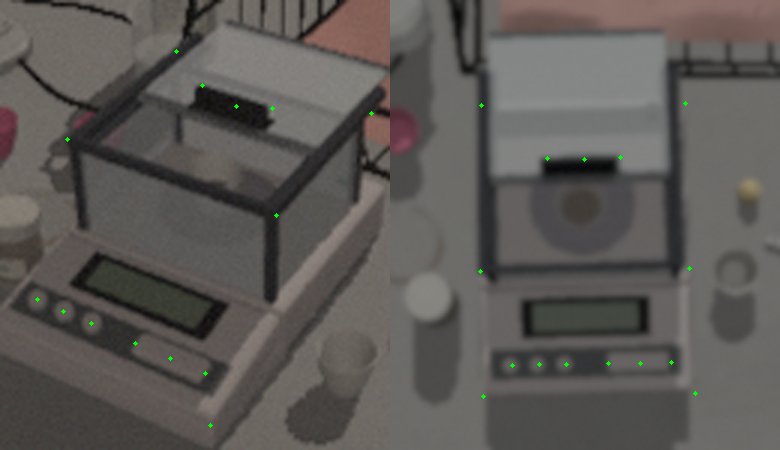

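The crop confirms the choice: grip bar at crop (232,107)/(580,167), wide tare key at (170,357)/(640,363), and round keys to its left. The shield corners of the model are a few mm off, so I will refine with the wrist camera from near.

```bash
cat >> h.py <<'E'
def plan(P,axes=None,o=None):
    """tool-frame linear & dr from the present pose to P; axes: 3x3 columns tool x,y,z in world"""
    o=o or bot.get_obs();w,x,y,z=o['tool_rot'];R=Ro.from_quat([x,y,z,w])
    lin=R.inv().apply(np.array(P)-o['eef_pos'])
    dr=(R.inv()*Ro.from_matrix(axes)).as_rotvec(degrees=True) if axes is not None else 0
    return np.round(lin,4).tolist(),np.round(dr,2)
def st():
    o=bot.get_obs();w,x,y,z=o['tool_rot'];print('t',round(o['t'],2),'p',np.round(o['eef_pos'],4),'F',np.round(o['contact_force'],2),'g',round(o['gripper_width'],2));return o
E
python3 - <<'E'
from h import *
o=st();w,x,y,z=o['tool_rot'];print(np.round(Ro.from_quat([x,y,z,w]).as_matrix(),3))
A=np.array([[1,0,0],[0,0,1],[0,-1,0]]).T.astype(float)
for B in ([[0,-1,0],[0,0,-1],[1,0,0]],[[1,0,0],[0,0,-1],[0,1,0]],[[0,1,0],[0,0,-1],[-1,0,0]],[[-1,0,0],[0,0,-1],[0,-1,0]]):
    B=np.array(B,float).T;print(np.linalg.det(B),plan([.15,.45,.35],B),plan([.3,.31,.35],B),plan([.44,.06,.33],B))
print(bot.camera_params('wrist'))
E
```

```text
t 1.25 p [0.1564 0.6567 0.2313] F [ 0.13 -0.1  -0.85] g 1.0
[[ 0.973  0.     0.232]
 [-0.232  0.     0.973]
 [-0.    -1.     0.   ]]
1.0 ([0.0417, -0.1187, -0.2025], array([-0. , 76.6, -0. ])) ([0.22, -0.1187, -0.3039], array([-0. , 76.6, -0. ])) ([0.4141, -0.0987, -0.5147], array([-0. , 76.6, -0. ]))
1.0 ([0.0417, -0.1187, -0.2025], array([ -0. , -13.4,   0. ])) ([0.22, -0.1187, -0.3039], array([ -0. , -13.4,   0. ])) ([0.4141, -0.0987, -0.5147], array([ -0. , -13.4,   0. ]))
1.0 ([0.0417, -0.1187, -0.2025], array([  -0. , -103.4,    0. ])) ([0.22, -0.1187, -0.3039], array([  -0. , -103.4,    0. ])) ([0.4141, -0.0987, -0.5147], array([  -0. , -103.4,    0. ]))
1.0 ([0.0417, -0.1187, -0.2025], array([ -0. , 166.6,  -0. ])) ([0.22, -0.1187, -0.3039], array([ -0. , 166.6,  -0. ])) ([0.4141, -0.0987, -0.5147], array([ -0. , 166.6,  -0. ]))
{'K': array([[297.31863964,   0.        , 255.39130858],
       [  0.        , 297.31863964, 192.77591862],
       [  0.        ,   0.        ,   1.        ]]), 'hand_eye': array([[ 5.33463664e-04,  9.60183239e-01,  2.79370475e-01,
        -7.07814233e-02],
       [-3.62621516e-04, -2.79370310e-01,  9.60183367e-01,
        -1.41961568e-01],
       [ 9.99999792e-01, -6.13528682e-04,  1.99149192e-04,
         3.18100373e-04],
       [ 0.00000000e+00,  0.00000000e+00,  0.00000000e+00,
         1.00000000e+00]])}
```

```bash
python3 -m crank '[{"linear":[0.042,-0.119,-0.2],"dr":[0,25,0],"hand":-1},{"linear":[0.042,-0.119,-0.2],"dr":[0,25,0],"hand":-1},{"linear":[0.042,-0.119,-0.2],"dr":[0,25,0],"hand":-1},{"linear":[0.042,-0.119,-0.2],"dr":[0,25,0],"hand":-1},{"linear":[0.042,-0.119,-0.2],"dr":[0,25,0],"hand":-1},{"linear":[0.042,-0.119,-0.2],"dr":[0,25,0],"hand":-1},{"linear":[0.22,-0.119,-0.304],"dr":[0,50,0],"hand":-1},{"linear":[0.22,-0.119,-0.304],"dr":[0,50,0],"hand":-1},{"linear":[0.22,-0.119,-0.304],"dr":[0,50,0],"hand":-1},{"linear":[0.22,-0.119,-0.304],"dr":[0,50,0],"hand":-1}]' 30; python3 - <<'E'
from h import *
B=np.array([[0,-1,0],[0,0,-1],[1,0,0]],float).T
o=st();print(np.round(o['q'],2),plan([.3,.31,.35],B),plan([.46,.06,.33],B))
E
```

```text
t: 2.08
eef_pos: [0.2724, 0.3356, 0.3508]
tool_rot: [0.601, -0.6, 0.373, -0.373]
contact_force: [0.8, 0.4, -0.6]
gripper_width: -0.001
t 2.08 p [0.2724 0.3356 0.3508] F [ 0.75  0.39 -0.56] g -0.0
[-1.32 -0.06  0.27  1.95  0.02  1.25 -0.59] ([0.0352, 0.0008, 0.0134], array([-0.04, 26.28, -0.08])) ([0.3302, 0.0204, 0.0462], array([-0.04, 26.28, -0.08]))
```

```bash
python3 -m crank '[{"linear":[0.18,0.01,0.023],"dr":[0,26.3,0],"hand":-1},{"linear":[0.18,0.01,0.023],"dr":[0,26.3,0],"hand":-1},{"linear":[0.18,0.01,0.023],"dr":[0,26.3,0],"hand":-1},{"linear":[0.357,0.02,0.1],"dr":[0,26.3,0],"hand":-1},{"linear":[0.357,0.02,0.1],"dr":[0,26.3,0],"hand":-1},{"linear":[0.357,0.02,0.1],"dr":[0,26.3,0],"hand":-1},{"linear":[0.357,0.02,0.1],"dr":[0,26.3,0],"hand":-1},{"linear":[0.357,0.02,0.1],"dr":[0,26.3,0],"hand":-1},{"linear":[0.357,0.02,0.1],"dr":[0,26.3,0],"hand":-1},{"linear":[0.357,0.02,0.1],"dr":[0,26.3,0],"hand":-1}]'; cat >> h.py <<'E'
def wproj(o,X):
    p=bot.camera_params('wrist');w,x,y,z=o['tool_rot'];R=Ro.from_quat([x,y,z,w]);H=p['hand_eye']
    T=R.inv().apply(np.atleast_2d(X)-o['eef_pos']);v=(T-H[:3,3])@H[:3,:3]
    th=np.arctan2(np.hypot(v[:,0],v[:,1]),v[:,2]);n=np.hypot(v[:,0],v[:,1])+1e-9
    return np.c_[v[:,0]/n*th*p['K'][0,0]+p['K'][0,2],v[:,1]/n*th*p['K'][1,1]+p['K'][1,2]]
E
python3 - <<'E'
from h import *
import json
o=st();im=bot.read_camera('wrist');cv2.imwrite('pics/w1raw.png',im);json.dump({k:np.array(v).tolist() for k,v in o.items()},open('o1.json','w'))
for n in('roof_grip','tare_top','round_top_1','balance'): print(n,[(np.round(d['xy'],1).tolist(),round(d['score'],2)) for d in bot.place_of('wrist',n)][:3])
p=np.load('p.npy')
for q in([-16+p[3]*1000,0,150],[-108,-46,55],[-108,20,55]): print(wproj(o,bal(p,q)))
cv2.imwrite('pics/w1.png',cv2.resize(im,(768,576)))
E
```

```text
t: 2.92
eef_pos: [0.5245, 0.056, 0.3304]
tool_rot: [-0.499, 0.499, -0.499, 0.503]
contact_force: [-0.6, -0.0, 0.2]
gripper_width: 0.0
t 2.92 p [0.5245 0.056  0.3304] F [-0.56 -0.02  0.23] g 0.0
roof_grip [([322.3, 160.8], 0.55)]
tare_top [([202.1, 184.3], 0.85)]
round_top_1 [([296.3, 151.7], 0.67), ([196.2, 139.5], 0.44)]
balance [([270.3, 145.4], 0.69), ([197.7, 141.3], 0.17)]
[[327.51792438 167.0515868 ]]
[[199.95448014 187.78024721]]
[[196.81763692 143.14961359]]
```

View pics/w1.png

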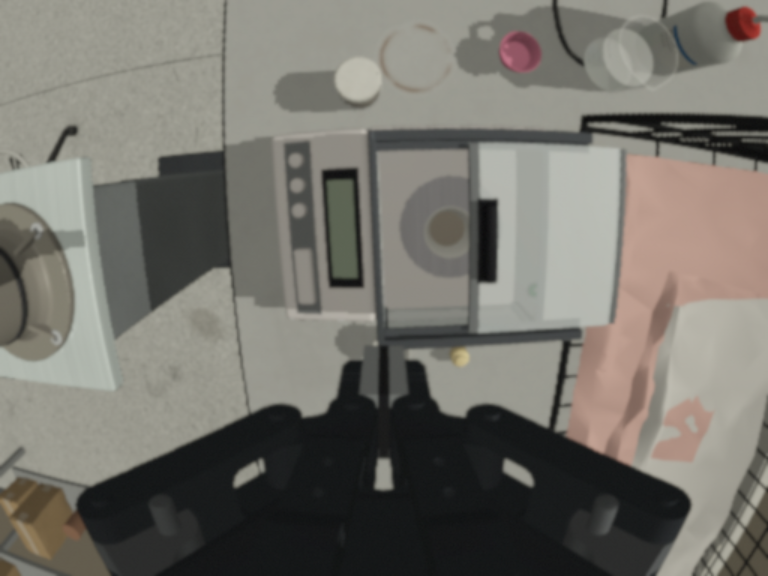

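The wrist view shows, in its own 768-wide pixels, the tare key at (304,276), round keys at (298,210), (297,185) and (295,160), the grip bar at (488,240), and the true crucible under the opening at (447,229). I refit the pose from these.

```bash
python3 - <<'E'
from h import *
import json
o={k:np.array(v) for k,v in json.load(open('o1.json')).items()}
uv=np.array([[304,276],[298,210],[297,185],[295,160],[488,199],[489,281],[375,140],[379,334],[277,138],[291,317]])/1.5
def pts(p):
    g=-16+p[3]*1000
    return bal(p,[[-108,-46,55],[-108,20,55],[-108,44,55],[-108,68,55],[g,30,156],[g,-30,156],[-33,83,145],[-33,-83,145],[-135,95,41],[-135,-95,41]])
r=least_squares(lambda p:(wproj(o,pts(p))-uv).ravel(),[.55,.06,0,.05],loss='soft_l1')
print(np.round(r.x,4));print(np.round(r.fun.reshape(-1,2),1).tolist())
np.save('p.npy',r.x);p=r.x
for c in('top','scene'):print(c,np.round(proj(c,pts(p)[[0,1]]),0).tolist(),np.round(proj(c,bal(p,[-16+p[3]*1000,0,150])),0).tolist())
print('grip',bal(p,[-16+p[3]*1000,0,150]),'shut',bal(p,[-16,0,150]),'tare',bal(p,[-108,-46,55]))
E
```

```text
[0.555  0.0685 0.045  0.0638]
[[0.7, 0.6], [0.7, -0.2], [0.1, -0.3], [0.3, -0.5], [0.4, 1.1], [-0.4, -0.1], [-1.4, -5.9], [3.4, 7.9], [-5.1, -2.3], [-2.8, 2.0]]
top [[260.0, 236.0], [235.0, 237.0]] [[240.0, 171.0]]
scene [[237.0, 244.0], [210.0, 233.0]] [[255.0, 163.0]]
grip [[0.60276532 0.07060428 0.15      ]] shut [[0.53906488 0.06773698 0.15      ]] tare [[0.44922641 0.01764657 0.055     ]]
```

```bash
python3 - <<'E'
from h import *
import json
o={k:np.array(v) for k,v in json.load(open('o1.json')).items()}
s=cv2.imread('pics/scene0.png')[20:220,170:370];w=cv2.imread('pics/w1raw.png')[60:160,360:512];t=cv2.imread('pics/top0.png')[60:200,180:300]
H=400
cv2.imwrite('pics/crib.png',np.vstack([np.hstack([cv2.resize(s,(400,400)),cv2.resize(t,(343,400))])]))
for X in([.69,.15,.1],[.69,.15,.2],[.69,.15,.3]): print(X,proj('scene',X),proj('top',X),wproj(o,X)*1.5)
E
```

```text
[0.69, 0.15, 0.1] [[248.01724268 153.91063712]] [[211.18917852 143.3460356 ]] [[571.49888572 142.97116593]]
[0.69, 0.15, 0.2] [[247.08949248 117.87931125]] [[206.77235393 130.85590259]] [[629.71319405 140.59487929]]
[0.69, 0.15, 0.3] [[246.0390038   77.08115221]] [[201.30391797 115.39196664]] [[729.52984641 140.34531162]]
```

View pics/crib.png

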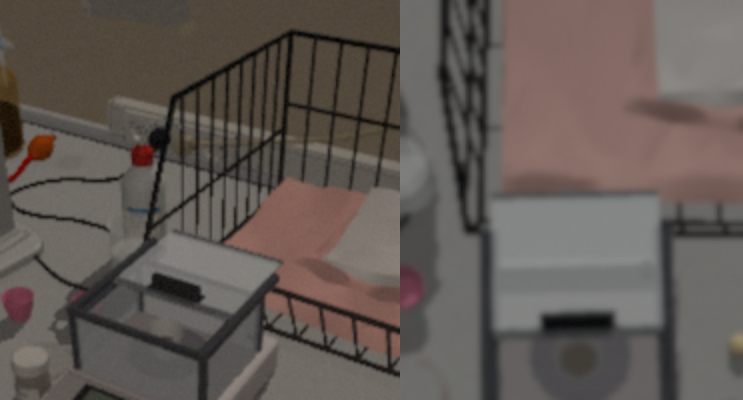

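The crib's left panel stands at about x 0.69–0.74, y 0.15, sloping back with height; at x ≤ 0.64 the gripper clears it by some 5 cm. Moving behind and above the bar.

```bash
cat >> h.py <<'E'
p=np.load('p.npy')
def ax():
    return Ro.from_euler('z',p[2]).as_matrix()@np.array([[0,-1,0],[0,0,-1],[1,0,0]],float).T
E
python3 - <<'E'
from h import *
print(plan([.64,.0725,.2],ax()),plan([.64,.0725,.15],ax()))
E
```

```text
([-0.0074, 0.1302, 0.1201], array([ 0.02, -2.16, -0.05])) ([-0.0074, 0.1802, 0.1201], array([ 0.02, -2.16, -0.05]))
```

```bash
python3 -m crank '[{"linear":[-0.0074,0.07,0.12],"dr":[0,-2.2,0],"hand":-1},{"linear":[-0.0074,0.07,0.12],"dr":[0,-2.2,0],"hand":-1},{"linear":[-0.0074,0.07,0.12],"dr":[0,-2.2,0],"hand":-1},{"linear":[-0.0074,0.07,0.12],"dr":[0,-2.2,0],"hand":-1},{"linear":[-0.0074,0.105,0.12],"dr":[0,-2.2,0],"hand":-1},{"linear":[-0.0074,0.135,0.12],"dr":[0,-2.2,0],"hand":-1},{"linear":[-0.0074,0.155,0.12],"dr":[0,-2.2,0],"hand":-1},{"linear":[-0.0074,0.155,0.12],"dr":[0,-2.2,0],"hand":-1},{"linear":[-0.0074,0.155,0.12],"dr":[0,-2.2,0],"hand":-1}]'
python3 - <<'E'
from h import *
o=st();im=bot.read_camera('wrist')
g=np.array([-16+p[3]*1000,0,0])
for q in([30,-5,158],[-30,-5,158],[30,5,158],[-30,5,158]):
    u=wproj(o,bal(p,[g[0]+q[1],q[0],q[2]]))[0];cv2.circle(im,tuple(int(round(a)) for a in u),1,(0,255,0),-1)
u=wproj(o,o['eef_pos'])[0];cv2.circle(im,tuple(int(round(a)) for a in u),2,(0,0,255),-1);print(u)
cv2.imwrite('pics/w2.png',cv2.resize(im[100:350,130:400],None,fx=2.2,fy=2.2))
s=bot.read_camera('scene');cv2.imwrite('pics/s2.png',s)
print(plan([.64,.0725,.149],ax()))
E
```

```text
t: 3.92
eef_pos: [0.6397, 0.0724, 0.1751]
tool_rot: [-0.511, 0.512, -0.489, 0.488]
contact_force: [-0.2, 0.4, 0.4]
gripper_width: 0.001
t 3.92 p [0.6397 0.0724 0.1751] F [-0.18  0.4   0.41] g 0.0
[254.97427071 246.93177224]
([-0.0008, 0.0283, -0.0015], array([-0.16, -0.01, -0.06]))
```

View pics/w2.png

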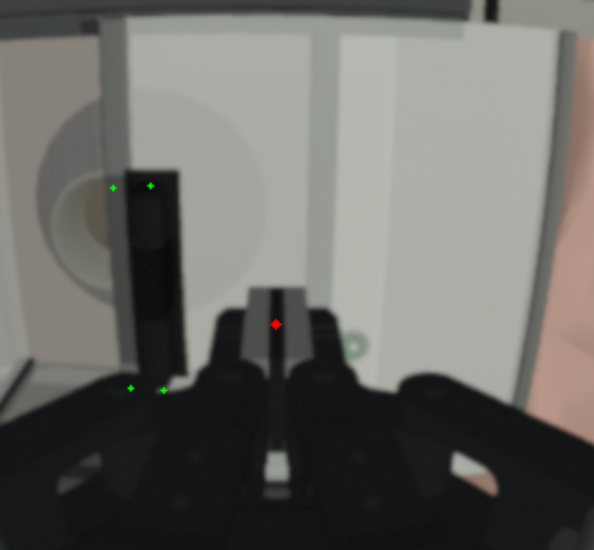

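The bar spans crop (126–182, 172–375), a few mm nearer the fingers than predicted, with the fingertips at (276,305) clear behind it over the pane. Descending gently and watching the force.

```bash
python3 -m crank '[{"linear":[0,0.012,0],"dr":[0,0,0],"hand":-1},{"linear":[0,0.02,0],"dr":[0,0,0],"hand":-1},{"linear":[0,0.023,0],"dr":[0,0,0],"hand":-1},{"linear":[0,0.025,0],"dr":[0,0,0],"hand":-1},{"linear":[0,0.025,0],"dr":[0,0,0],"hand":-1}]'
python3 -m crank '[{"linear":[0,0,-0.005],"dr":[0,0,0],"hand":-1},{"linear":[0,0,-0.01],"dr":[0,0,0],"hand":-1},{"linear":[0,0,-0.014],"dr":[0,0,0],"hand":-1},{"linear":[0,0,-0.017],"dr":[0,0,0],"hand":-1},{"linear":[0,0,-0.02],"dr":[0,0,0],"hand":-1},{"linear":[0,0,-0.023],"dr":[0,0,0],"hand":-1},{"linear":[0,0,-0.025],"dr":[0,0,0],"hand":-1}]'
```

```text
t: 4.43
eef_pos: [0.6403, 0.0708, 0.1498]
tool_rot: [-0.511, 0.511, -0.489, 0.489]
contact_force: [0.6, -0.3, 0.0]
gripper_width: 0.0
t: 5.02
eef_pos: [0.6157, 0.0698, 0.1506]
tool_rot: [0.511, -0.511, 0.489, -0.489]
contact_force: [1.5, 0.3, 0.5]
gripper_width: 0.004
```

```bash
python3 -m crank '[{"linear":[0,0,-0.003],"dr":[0,0,0],"hand":-1},{"linear":[0,0,-0.006],"dr":[0,0,0],"hand":-1},{"linear":[0,0,-0.009],"dr":[0,0,0],"hand":-1},{"linear":[0,0,-0.012],"dr":[0,0,0],"hand":-1},{"linear":[0,0,-0.015],"dr":[0,0,0],"hand":-1},{"linear":[0,0,-0.018],"dr":[0,0,0],"hand":-1},{"linear":[0,0,-0.021],"dr":[0,0,0],"hand":-1},{"linear":[0,0,-0.024],"dr":[0,0,0],"hand":-1}]'
python3 -m crank '[{"linear":[0,0,-0.003],"dr":[0,0,0],"hand":-1},{"linear":[0,0,-0.006],"dr":[0,0,0],"hand":-1},{"linear":[0,0,-0.009],"dr":[0,0,0],"hand":-1},{"linear":[0,0,-0.012],"dr":[0,0,0],"hand":-1},{"linear":[0,0,-0.015],"dr":[0,0,0],"hand":-1},{"linear":[0,0,-0.018],"dr":[0,0,0],"hand":-1},{"linear":[0,0,-0.021],"dr":[0,0,0],"hand":-1},{"linear":[0,0,-0.024],"dr":[0,0,0],"hand":-1}]'
python3 - <<'E'
from h import *
o=st();im=bot.read_camera('wrist')
cv2.imwrite('pics/w3.png',cv2.resize(im[60:360,100:420],None,fx=1.8,fy=1.8))
E
```

```text
t: 5.68
eef_pos: [0.5915, 0.0689, 0.1504]
tool_rot: [0.511, -0.511, 0.489, -0.489]
contact_force: [0.2, 0.9, 1.4]
gripper_width: 0.002
t: 6.35
eef_pos: [0.5674, 0.0676, 0.1503]
tool_rot: [-0.511, 0.511, -0.489, 0.489]
contact_force: [1.7, 1.5, 1.0]
gripper_width: -0.004
t 6.35 p [0.5674 0.0676 0.1503] F [1.71 1.46 0.95] g -0.0
```

View pics/w3.png

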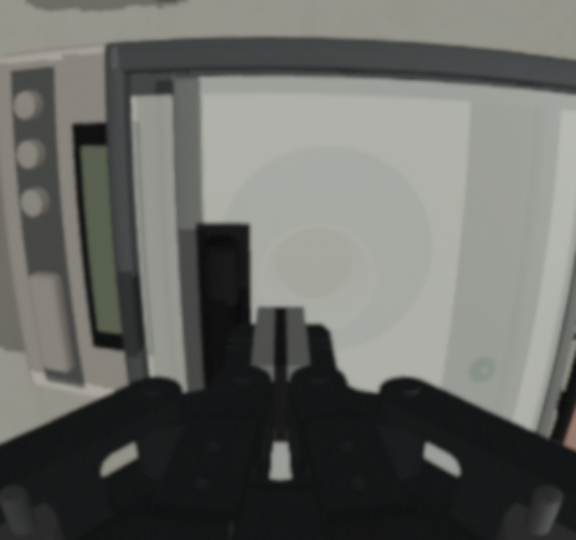

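The roof is following the fingertips (bar at crop (198–250, 225–380) against the fingers), with about 12–16 mm still to go to the front stop at column 133. Continuing slower.

```bash
python3 -m crank '[{"linear":[0,0,-0.002],"dr":[0,0,0],"hand":-1},{"linear":[0,0,-0.004],"dr":[0,0,0],"hand":-1},{"linear":[0,0,-0.006],"dr":[0,0,0],"hand":-1},{"linear":[0,0,-0.008],"dr":[0,0,0],"hand":-1}]'
python3 -m crank '[{"linear":[0,0,-0.001],"dr":[0,0,0],"hand":-1},{"linear":[0,0,-0.002],"dr":[0,0,0],"hand":-1},{"linear":[0,0,-0.002],"dr":[0,0,0],"hand":-1}]'
```

```text
t: 6.73
eef_pos: [0.5595, 0.0672, 0.1502]
tool_rot: [-0.511, 0.511, -0.489, 0.489]
contact_force: [1.6, 1.4, -0.1]
gripper_width: -0.001
t: 6.98
eef_pos: [0.5574, 0.0672, 0.1502]
tool_rot: [-0.511, 0.511, -0.489, 0.489]
contact_force: [0.9, -0.1, -0.1]
gripper_width: 0.001
```

```bash
python3 -m crank '[{"linear":[0,0,-0.001],"dr":[0,0,0],"hand":-1},{"linear":[0,0,-0.002],"dr":[0,0,0],"hand":-1},{"linear":[0,0,-0.002],"dr":[0,0,0],"hand":-1}]'
```

```text
t: 7.23
eef_pos: [0.5555, 0.0671, 0.1502]
tool_rot: [-0.511, 0.511, -0.489, 0.489]
contact_force: [1.3, 0.9, -0.2]
gripper_width: 0.001
```

```bash
for i in 1 2; do :; done; python3 -m crank '[{"linear":[0,0,-0.001],"dr":[0,0,0],"hand":-1},{"linear":[0,0,-0.0015],"dr":[0,0,0],"hand":-1},{"linear":[0,0,-0.0015],"dr":[0,0,0],"hand":-1}]'
python3 - <<'E'
from h import *
o=st();im=bot.read_camera('wrist');cv2.imwrite('pics/w4.png',cv2.resize(im[60:280,120:300],None,fx=2.7,fy=2.7))
E
```

```text
t: 7.48
eef_pos: [0.5541, 0.0671, 0.1503]
tool_rot: [-0.511, 0.511, -0.489, 0.489]
contact_force: [0.5, 0.2, 0.0]
gripper_width: -0.0
t 7.48 p [0.5541 0.0671 0.1503] F [0.53 0.2  0.02] g -0.0
```

View pics/w4.png

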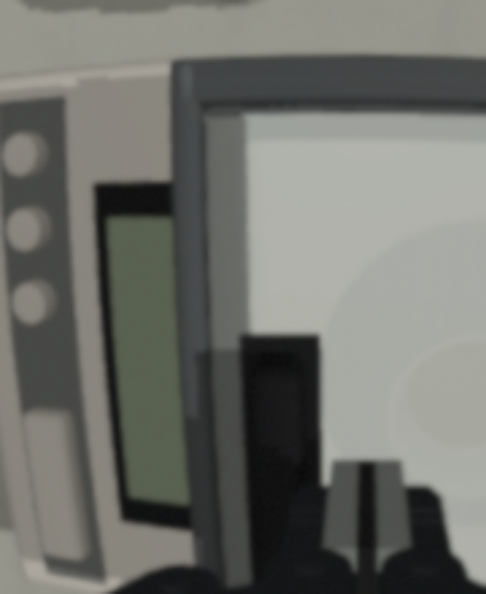

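The roof's front strip (columns 207–245) now nearly meets the front stop (203). Nudging until the stop is felt.

```bash
python3 -m crank '[{"linear":[0,0,-0.001],"dr":[0,0,0],"hand":-1},{"linear":[0,0,-0.0015],"dr":[0,0,0],"hand":-1},{"linear":[0,0,-0.0015],"dr":[0,0,0],"hand":-1}]'
```

```text
t: 7.78
eef_pos: [0.5534, 0.067, 0.1506]
tool_rot: [0.511, -0.51, 0.489, -0.489]
contact_force: [3.5, 1.3, -0.5]
gripper_width: -0.0
```

```bash
python3 -m crank '[{"linear":[0,0,-0.001],"dr":[0,0,0],"hand":-1},{"linear":[0,0,-0.0015],"dr":[0,0,0],"hand":-1},{"linear":[0,0,-0.0015],"dr":[0,0,0],"hand":-1}]'
```

```text
t: 8.03
eef_pos: [0.5531, 0.067, 0.1509]
tool_rot: [0.512, -0.51, 0.488, -0.49]
contact_force: [6.8, -0.1, -2.2]
gripper_width: 0.0
```

The stop is felt (6.8 N, tip stalled at x 0.553). Backing off, rising, and going over the tare key.

```bash
python3 -m crank '[{"linear":[0,0,0.004],"dr":[0,0,0],"hand":-1},{"linear":[0,0,0.012],"dr":[0,0,0],"hand":-1},{"linear":[0,-0.02,0.012],"dr":[0,0,0],"hand":-1},{"linear":[0,-0.06,0.012],"dr":[0,0,0],"hand":-1},{"linear":[0,-0.06,0.012],"dr":[0,0,0],"hand":-1}]'
python3 - <<'E'
from h import *
st();im=bot.read_camera('top')
T=bal(p,[-108,-46,55])[0];print(T,plan([T[0]+.001,T[1]+.001,.21],ax()),plan([T[0]+.001,T[1]+.001,.11],ax()))
E
```

```text
t: 8.45
eef_pos: [0.5665, 0.0669, 0.2156]
tool_rot: [0.512, -0.509, 0.488, -0.491]
contact_force: [1.5, -0.2, 0.0]
gripper_width: 0.0
t 8.45 p [0.5665 0.0669 0.2156] F [ 1.53 -0.17  0.01] g 0.0
[0.44922641 0.01764657 0.055     ] ([0.0435, 0.0027, -0.1172], array([-0.27, -0.1 , -0.07])) ([0.0436, 0.1027, -0.1176], array([-0.27, -0.1 , -0.07]))
```

```bash
python3 -m crank '[{"linear":[0.0435,0.003,-0.117],"dr":[0,0,0],"hand":-1},{"linear":[0.0435,0.003,-0.117],"dr":[0,0,0],"hand":-1},{"linear":[0.0435,0.003,-0.117],"dr":[0,0,0],"hand":-1},{"linear":[0.0435,0.003,-0.117],"dr":[0,0,0],"hand":-1},{"linear":[0.0435,0.04,-0.117],"dr":[0,0,0],"hand":-1},{"linear":[0.0435,0.08,-0.117],"dr":[0,0,0],"hand":-1},{"linear":[0.0435,0.1,-0.117],"dr":[0,0,0],"hand":-1},{"linear":[0.0435,0.1,-0.117],"dr":[0,0,0],"hand":-1},{"linear":[0.0435,0.1,-0.117],"dr":[0,0,0],"hand":-1}]'
python3 - <<'E'
from h import *
o=st();im=bot.read_camera('wrist');
for q in([-108,-46,55],[-108,-18,55],[-108,20,55],[-108,44,55],[-108,68,55],[-117,-18,53],[-99,-18,57]):
    u=wproj(o,bal(p,q))[0];print(q,u.round());cv2.circle(im,tuple(int(round(a)) for a in u),1,(0,255,0),-1)
u=wproj(o,o['eef_pos'])[0];cv2.circle(im,tuple(int(round(a)) for a in u),1,(0,0,255),-1);print(u)
for n in ('tare_top','round_top_1'):print(n,[(np.round(d['xy']),round(d['score'],2)) for d in bot.place_of('wrist',n)])
cv2.imwrite('pics/w5.png',cv2.resize(im[60:330,130:430],None,fx=2,fy=2))
E
```

```text
t: 9.25
eef_pos: [0.4473, 0.0182, 0.1096]
tool_rot: [-0.509, 0.512, -0.49, 0.489]
contact_force: [0.6, 0.5, 0.5]
gripper_width: -0.003
t 9.25 p [0.4473 0.0182 0.1096] F [0.61 0.49 0.51] g -0.0
[-108, -46, 55] [258. 213.]
[-108, -18, 55] [258. 174.]
[-108, 20, 55] [258. 117.]
[-108, 44, 55] [258.  81.]
[-108, 68, 55] [258.  46.]
[-117, -18, 53] [245. 173.]
[-99, -18, 57] [271. 175.]
[254.97369378 246.93405987]
tare_top [(array([255., 214.]), 0.64)]
round_top_1 []
```

View pics/w5.png

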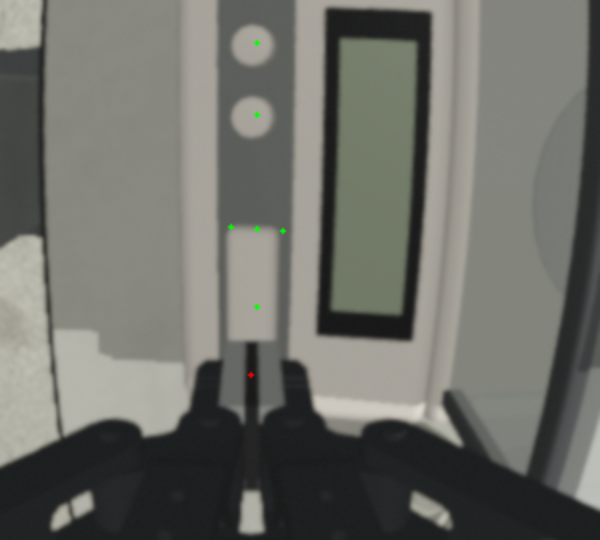

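The fingertips (crop column 250) line up with the tare key (228–278, centre 252, rows 228–~350), far from the round keys at (252,117) and above. Descending, then pressing in small steps by force.

```bash
python3 -m crank '[{"linear":[0,0.02,0.0005],"dr":[0,0,0],"hand":-1},{"linear":[0,0.034,0.0005],"dr":[0,0,0],"hand":-1},{"linear":[0,0.044,0.0005],"dr":[0,0,0],"hand":-1},{"linear":[0,0.047,0.0005],"dr":[0,0,0],"hand":-1},{"linear":[0,0.049,0.0005],"dr":[0,0,0],"hand":-1},{"linear":[0,0.049,0.0005],"dr":[0,0,0],"hand":-1},{"linear":[0,0.049,0.0005],"dr":[0,0,0],"hand":-1}]'
```

```text
t: 9.98
eef_pos: [0.4493, 0.019, 0.0619]
tool_rot: [0.511, -0.51, 0.489, -0.489]
contact_force: [0.9, 0.3, 0.4]
gripper_width: -0.001
```

```bash
python3 -m crank '[{"linear":[0,0.001,0],"dr":[0,0,0],"hand":-1},{"linear":[0,0.002,0],"dr":[0,0,0],"hand":-1},{"linear":[0,0.002,0],"dr":[0,0,0],"hand":-1}]'
```

```text
t: 10.23
eef_pos: [0.4489, 0.019, 0.0594]
tool_rot: [0.511, -0.511, 0.489, -0.489]
contact_force: [0.3, 0.3, 0.5]
gripper_width: 0.001
```

```bash
python3 -m crank '[{"linear":[0,0.001,0],"dr":[0,0,0],"hand":-1},{"linear":[0,0.002,0],"dr":[0,0,0],"hand":-1},{"linear":[0,0.002,0],"dr":[0,0,0],"hand":-1}]'
```

```text
t: 10.48
eef_pos: [0.4486, 0.0189, 0.0571]
tool_rot: [-0.511, 0.511, -0.489, 0.489]
contact_force: [0.1, 0.9, -1.1]
gripper_width: 0.001
```

```bash
python3 -m crank '[{"linear":[0,0.001,0],"dr":[0,0,0],"hand":-1},{"linear":[0,0.0015,0],"dr":[0,0,0],"hand":-1},{"linear":[0,0.0015,0],"dr":[0,0,0],"hand":-1}]'
```

```text
t: 10.73
eef_pos: [0.4489, 0.0189, 0.0558]
tool_rot: [0.511, -0.511, 0.489, -0.489]
contact_force: [-0.3, -0.7, 2.4]
gripper_width: 0.001
```

```bash
python3 -m crank '[{"linear":[0,0.001,0],"dr":[0,0,0],"hand":-1},{"linear":[0,0.0015,0],"dr":[0,0,0],"hand":-1},{"linear":[0,0.0015,0],"dr":[0,0,0],"hand":-1}]'
```

```text
t: 10.98
eef_pos: [0.4491, 0.0189, 0.0544]
tool_rot: [0.511, -0.511, 0.489, -0.489]
contact_force: [0.3, 0.4, 2.0]
gripper_width: -0.0
```

```bash
python3 -m crank '[{"linear":[0,0.001,0],"dr":[0,0,0],"hand":-1},{"linear":[0,0.0017,0],"dr":[0,0,0],"hand":-1},{"linear":[0,0.0017,0],"dr":[0,0,0],"hand":-1}]'
```

```text
t: 11.23
eef_pos: [0.4493, 0.0189, 0.0527]
tool_rot: [0.511, -0.511, 0.489, -0.489]
contact_force: [1.7, 1.1, 3.6]
gripper_width: 0.002
```

```bash
python3 -m crank '[{"linear":[0,0.0005,0],"dr":[0,0,0],"hand":-1},{"linear":[0,0.001,0],"dr":[0,0,0],"hand":-1},{"linear":[0,0.001,0],"dr":[0,0,0],"hand":-1}]'
python3 - <<'E'
from h import *
F=[]
for i in range(6): bot.read_camera('top');F.append(bot.get_obs()['contact_force'])
st();print(np.mean(F,0).round(2))
E
```

```text
t: 11.48
eef_pos: [0.4494, 0.019, 0.0518]
tool_rot: [0.511, -0.51, 0.489, -0.489]
contact_force: [2.3, -0.2, 5.2]
gripper_width: 0.004
t 11.78 p [0.4494 0.019  0.0518] F [ 2.62 -0.2   4.25] g 0.0
[2.29 0.1  4.89]
```

Average 4.9 N exceeds the 3.6 N stop force, so the key has bottomed gently. Releasing and withdrawing.

```bash
python3 -m crank '[{"linear":[0,-0.003,0],"dr":[0,0,0],"hand":-1},{"linear":[0,-0.007,0],"dr":[0,0,0],"hand":-1},{"linear":[0,-0.015,0],"dr":[0,0,0],"hand":-1},{"linear":[0,-0.04,0],"dr":[0,0,0],"hand":-1},{"linear":[0,-0.08,0],"dr":[0,0,0],"hand":-1},{"linear":[0,-0.12,0.02],"dr":[0,0,0],"hand":-1},{"linear":[0,-0.16,0.04],"dr":[0,0,0],"hand":-1},{"linear":[0,-0.2,0.06],"dr":[0,0,0],"hand":-1},{"linear":[0,-0.24,0.075],"dr":[0,0,0],"hand":-1},{"linear":[0,-0.24,0.075],"dr":[0,0,0],"hand":-1}]'
python3 - <<'E'
from h import *
o=st();im=bot.read_camera('wrist')
for q in([-16,30,156],[-16,-30,156],[-108,-46,55],[-108,20,55]):
    u=wproj(o,bal(p,q))[0];cv2.circle(im,tuple(int(round(a)) for a in u),1,(0,255,0),-1)
s=cv2.resize(bot.read_camera('scene')[120:290,150:390],None,fx=1.6,fy=1.6)
cv2.imwrite('pics/w6.png',cv2.resize(im[40:300,140:480],None,fx=2.3,fy=2.3,interpolation=cv2.INTER_CUBIC))
E
```

```text
t: 12.62
eef_pos: [0.5274, 0.022, 0.2976]
tool_rot: [0.513, -0.508, 0.487, -0.491]
contact_force: [0.6, -0.2, 0.5]
gripper_width: 0.0
t 12.62 p [0.5274 0.022  0.2976] F [ 0.65 -0.2   0.48] g 0.0
```

View pics/w6.png

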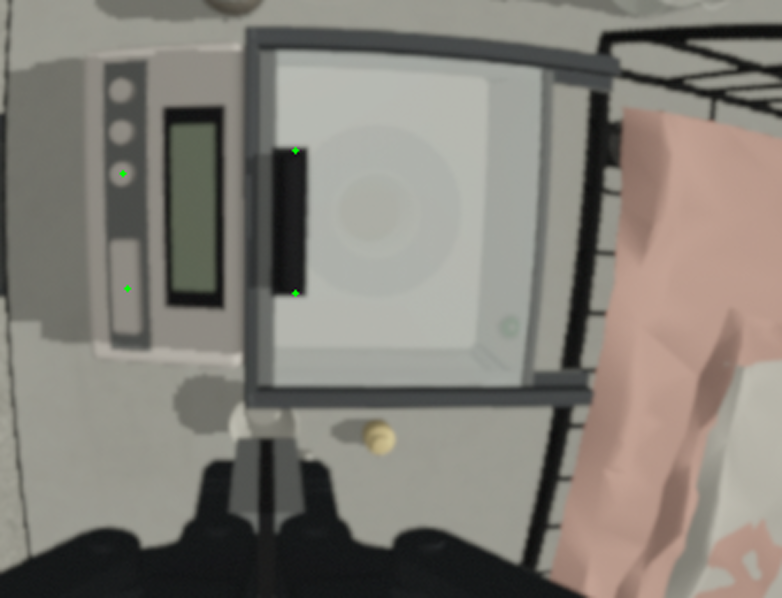

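The roof's front strip meets the front stop (column 258), and the bar (273–307, 148–296) lies at its predicted shut place. The keys are up, and the crucible (375,210) and weight (380,437) still stand.

```bash
python3 -c "
from h import *
print(bot.hand_in());st()"
```

```text
the job is handed in; nothing more can be done
None
the job is handed in; nothing more can be done
```

The roof is shut and the tare key has been pressed and released. I handed the job in with the clock last read at 12.6 s of the 43 s allowed.

- **Roof:** With closed fingertips I pushed it by the grip bar until it met the front stop. Force was about 1–2 N while sliding and 6.8 N at most against the stop. The last picture shows the roof's front strip against the stop and the bar within about 3 mm of its predicted shut place.
- **Tare key:** I pressed it straight down in small steps. The averaged force reached 4.9 N, above the 3.6 N stop force, so it was fully down. In the last picture it looks raised again.
- **Other objects:** In that picture the three round keys look up, and the crucible and the weight are standing. The fingers hid part of the spare crucible. The jar and tweezers were not clearly in view, so I did not check those two. The arm kept clear of all of them.
- **Disagreements:** My first position estimate from the fixed cameras was several mm off at the shield corners, and the refit from the wrist camera missed them by up to about 8 pixels. Seen from closer, the bar was also about 4–5 mm from where I predicted. I corrected for this using the nearer views and the contact forces.

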